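Line up the sample bottles by height

TASK

Line the four capped bottles up on the row of round pads in order of height, one standing on the middle of each pad: the tallest on the pad next to the blue mixer, then stepping down to the shortest next to the tip box. Keep the bottles upright all the while, and do not shift the mixer or the tip box.

Things in the scene. Friction and masses are not known exactly. Their poses are not given: they have to be found in the camera images.
- bottle_xl: The tallest of four loose, closed, straight-sided white plastic bottles with a blank paper band and a green cap: 124 mm tall over all, 56 mm in diameter, the top 12 mm being a cap 52 mm in diameter. Starts upright on the bench, in the row of bottles nearer the robot. Origin at the centre of its underside, z up its axis.
- bottle_l: The second tallest of four loose, closed, straight-sided white plastic bottles with a blank paper band and a green cap: 102 mm tall over all, 49 mm in diameter, the top 12 mm being a cap 45 mm in diameter. Starts upright on the bench, in the row of bottles nearer the robot. Origin at the centre of its underside, z up its axis.
- bottle_m: The third tallest of four loose, closed, straight-sided white plastic bottles with a blank paper band and a green cap: 82 mm tall over all, 42 mm in diameter, the top 12 mm being a cap 38 mm in diameter. Starts upright on the bench, in the row of bottles nearer the robot. Origin at the centre of its underside, z up its axis.
- bottle_s: The shortest of four loose, closed, straight-sided white plastic bottles with a blank paper band and a green cap: 62 mm tall over all, 36 mm in diameter, the top 12 mm being a cap 32 mm in diameter. Starts upright on the bench, in the row of bottles nearer the robot. Origin at the centre of its underside, z up its axis.
- pad_1: One of four identical grey round pads with a dark rim, 64 mm in diameter and 3 mm thick, fixed in a straight row at 80 mm spacing on a low fixed white plastic deck (90 x 340 mm, 10 mm thick) lying on the bench. Origin at the centre of the pad's underside, so bottles stand about 3 mm above it, 13 mm above the bench. The numbers in the pads' names are mixed at every start and say nothing of their order in the row.
- pad_2: One of four identical grey round pads with a dark rim, 64 mm in diameter and 3 mm thick, fixed in a straight row at 80 mm spacing on a low fixed white plastic deck (90 x 340 mm, 10 mm thick) lying on the bench. Origin at the centre of the pad's underside, so bottles stand about 3 mm above it, 13 mm above the bench. The numbers in the pads' names are mixed at every start and say nothing of their order in the row.
- pad_3: One of four identical grey round pads with a dark rim, 64 mm in diameter and 3 mm thick, fixed in a straight row at 80 mm spacing on a low fixed white plastic deck (90 x 340 mm, 10 mm thick) lying on the bench. Origin at the centre of the pad's underside, so bottles stand about 3 mm above it, 13 mm above the bench. The numbers in the pads' names are mixed at every start and say nothing of their order in the row.
- pad_4: One of four identical grey round pads with a dark rim, 64 mm in diameter and 3 mm thick, fixed in a straight row at 80 mm spacing on a low fixed white plastic deck (90 x 340 mm, 10 mm thick) lying on the bench. Origin at the centre of the pad's underside, so bottles stand about 3 mm above it, 13 mm above the bench. The numbers in the pads' names are mixed at every start and say nothing of their order in the row.
- mixer: Small blue bench mixer, 70 x 70 mm, 64 mm high, with a round black rubber cup on top. Stands loose on the bench beyond one end of the row, either end, in line with the pads, its centre 115 mm from that of the nearest pad. Origin at the centre of its underside.
- tip_box: Box of pipette tips, clear with a white top full of small grey tips, 70 x 90 mm, 45 mm high. Stands loose on the bench beyond the other end of the row, its centre 115 mm from that of the nearest pad. Origin at the centre of its underside.
Mind the look-alikes: they are no part of the job. What is shaped like the bottle_s but black is not meant.

How it is judged (in metres and radians):
At the end, for the whole second after the job is handed in: Each bottle stands upright (within 0.1 rad), at rest and released, its centre within 12 mm of the centre of a pad and its foot on that pad; counted from the mixer the pads carry the tallest, second tallest, third tallest and shortest bottle (((horizontal distance between bottle_xl and pad_1 below 0.012 m and z of bottle_xl in the frame of pad_1 between 0 and 0.008 m) or (horizontal distance between bottle_xl and pad_2 below 0.012 m and z of bottle_xl in the frame of pad_2 between 0 and 0.008 m) or (horizontal distance between bottle_xl and pad_3 below 0.012 m and z of bottle_xl in the frame of pad_3 between 0 and 0.008 m) or (horizontal distance between bottle_xl and pad_4 below 0.012 m and z of bottle_xl in the frame of pad_4 between 0 and 0.008 m)) and horizontal distance between bottle_xl and mixer between 0.079 and 0.151 m and angle between each of bottle_xl, bottle_l, bottle_m, bottle_s's own z axis and vertical below 0.1 rad and linear speed of each of bottle_xl, bottle_l, bottle_m, bottle_s below 0.02 m/s and ((horizontal distance between bottle_l and pad_1 below 0.012 m and z of bottle_l in the frame of pad_1 between 0 and 0.008 m) or (horizontal distance between bottle_l and pad_2 below 0.012 m and z of bottle_l in the frame of pad_2 between 0 and 0.008 m) or (horizontal distance between bottle_l and pad_3 below 0.012 m and z of bottle_l in the frame of pad_3 between 0 and 0.008 m) or (horizontal distance between bottle_l and pad_4 below 0.012 m and z of bottle_l in the frame of pad_4 between 0 and 0.008 m)) and horizontal distance between bottle_l and mixer between 0.159 and 0.231 m and ((horizontal distance between bottle_m and pad_1 below 0.012 m and z of bottle_m in the frame of pad_1 between 0 and 0.008 m) or (horizontal distance between bottle_m and pad_2 below 0.012 m and z of bottle_m in the frame of pad_2 between 0 and 0.008 m) or (horizontal distance between bottle_m and pad_3 below 0.012 m and z of bottle_m in the frame of pad_3 between 0 and 0.008 m) or (horizontal distance between bottle_m and pad_4 below 0.012 m and z of bottle_m in the frame of pad_4 between 0 and 0.008 m)) and horizontal distance between bottle_m and mixer between 0.239 and 0.311 m and ((horizontal distance between bottle_s and pad_1 below 0.012 m and z of bottle_s in the frame of pad_1 between 0 and 0.008 m) or (horizontal distance between bottle_s and pad_2 below 0.012 m and z of bottle_s in the frame of pad_2 between 0 and 0.008 m) or (horizontal distance between bottle_s and pad_3 below 0.012 m and z of bottle_s in the frame of pad_3 between 0 and 0.008 m) or (horizontal distance between bottle_s and pad_4 below 0.012 m and z of bottle_s in the frame of pad_4 between 0 and 0.008 m)) and horizontal distance between bottle_s and mixer between 0.319 and 0.391 m); the robot touches nothing.
It fails at once if a bottle is tipped or knocked over (more than 35 degrees) (angle between any of bottle_xl, bottle_l, bottle_m, bottle_s's own z axis and vertical above 0.61 rad).
It fails at once if the mixer or the tip box is shifted by more than 20 mm (distance of any of mixer, tip_box from where it was at the start of the episode above 0.02 m).
It also fails if it takes over 109 s, if anything falls off the work surface, if the arm or the gripper's body presses on something with over 40 N, if the wrist force passes 120 N, or if a joint passes its speed limit or range.

ROBOT

A 6-joint arm with a two-finger parallel gripper is mounted at the origin on the work surface. World frame = base frame: x ahead of the robot, y to its left, z up, the work surface at z = 0. Lengths are in mm, angles in rad, forces in N, time in s.
With the tool pointing down it reaches from about 400 to 925 mm from the base axis. Payload 12.5 kg.
Tool frame: the origin (TCP) lies midway between the tips of the shut fingers; the grasp point (between the pads) lies 19 mm behind it; y points along the fingers, x is the direction in which the jaws open and shut, and the axes are right-handed (so a half turn about y gives the same grasp; the last joint's range is limited). The gripper opens to 95 mm and grips with 3 to 60 N. Pads are 20 mm wide; open, the fingers measure 119 mm over their backs; the gripper's body (75 mm by 180 mm) begins 59 mm behind the grasp point.
Start: joints at [-1.363, 0.491, 1.559, -0, 1.092, -0.106], TCP at [192.945, -594.491, 214.661] pointing down, gripper open.
Joint ranges: [-3.1, 3.1], [-0.84, 2.19], [0.05, 2.79], [-1.13, 4.28], [0.06, 2.93], [-2.69, 2.69]. Speed limits (rad/s): [2.22, 2.22, 2.79, 3.14, 3.14, 3.14].

INTERFACE

Orientations are given as [roll, pitch, yaw] about the fixed x, y, z axes, in that order (R = Rz(yaw) Ry(pitch) Rx(roll)).
In Python, from cell import env, vision, job gives the robot as it stands.
- The arm moves only by the shell command python3 -m crank 'ROWS' [OPENING]. ROWS is JSON, a list of rows, each a list of 6 numbers: the shift along the tool's x, y, z in mm, then the turn, a rotation vector about the tool's x, y, z in degrees. In form: [[x, y, z, rx, ry, rz], ...]. A call has 1 to 5 rows; each row is the pose to reach, as a shift and turn from the pose measured when the call began, along the tool's axes at that moment; what a row does not reach only later rows make up. A row lasts 1/10 s, in which the tool goes at most 50 mm and 8.59 degrees, less where a joint would pass 70% of its speed; a pose out of reach is approached as far as the arm can. A call with a gripper value outside its range is refused whole. OPENING is the opening, from 0 (shut) to 1 (fully open), set as the call begins (- or left out, the last holds). The fingers move at their own pace and stop on an object; the grip force is fixed at half the most. Time passes only in rows, so rows that repeat a pose let the fingers close. It gives the time, the measured TCP pose, the force and the opening at its end, in the units of the state.
- env.state(): the state, without advancing time (a new reading comes with each control period).
- vision.read_camera(name): name is "scene" or "side" or "wrist"; returns (picture, depth): 420x560x3 uint8, blue, green, red; 420x560 float32, mm along the optical axis (not along the pixel's ray), 0 where there is no reading.
- vision.calibration(name): a dict with "vertical_fov" (degrees; the focal length in pixels is half the picture's height over the tangent of half this angle, whatever the lens; pixels are square), "cx", "cy" (the principal point, pixels), "pose" (4x4, takes a point from camera to world coordinates). Camera axes: x right, y down, z forward; pixel columns grow to the right and rows downward; lengths in mm; the calibration is good to about 2 mm. A picture is of the moment at which its call begins: read the wrist's pose just before it. calibration takes no time and is no camera call; for the wrist camera it gives the pose at the moment of the call.
- job.job_done(): hands the job in, once; it reports no verdict.
The state is a dict: "t": time; "joints": joint angles; "qvel": joint speeds; "tau": joint torques, N m; "eef_pos": TCP position; "tcp_rot": TCP orientation; "ft_force": force on the tool from outside, world axes, zero at the start; "moment": the same for the moment, N m; "opening": opening from 0.0 (shut) to 1.0 (fully open).
Only numpy, scipy, OpenCV 4.12 (cv2) and the standard library are available. Lean on these libraries where they do the work, as an engineer would, in place of code of your own. Each camera call takes 0.05 s, during which the arm holds its last target.

## Working session

There is one attempt and no reset: what is moved stays moved. The work goes in short steps, Python scripts to look and compute and a shell command to move; the robot and the scene stay as the last step left them, time stands still between calls to the robot, and variables do not carry over. Pictures are saved under pics/ and viewed, and the job is handed in when it is done.

```bash
ls; mkdir -p pics
python3 - <<'E'
from cell import env,vision,job
import cv2
print(env.state())
for n in ["scene","side","wrist"]:
    c=vision.calibration(n);print(n,c)
    p,d=vision.read_camera(n);cv2.imwrite(f"pics/a_{n}.png",p)
    import numpy as np
    np.savez(f"a_{n}.npz",p=p,d=d,pose=c["pose"],f=210/np.tan(np.radians(c["vertical_fov"]/2)),cx=c["cx"],cy=c["cy"])
E
```

```text
pics
{'t': 0.0, 'joints': array([-1.36257636e+00,  4.91554981e-01,  1.55946241e+00, -1.26067903e-05,
        1.09169085e+00, -1.05607974e-01]), 'qvel': array([-1.15124371e-03,  9.59625241e-04,  1.26453855e-03,  2.19502449e-04,
        1.56820026e-05, -2.37789150e-04]), 'tau': array([ 7.67478869e-04, -6.12658453e+01, -2.58187544e+01,  6.92743971e-02,
        4.81568731e-02, -9.43090026e-05]), 'eef_pos': array([ 192.90099293, -594.22533895,  214.06013104]), 'tcp_rot': array([-1.57068985e+00,  1.11055006e-03, -1.25696251e+00]), 'ft_force': array([0.86118816, 0.44286584, 0.89044852]), 'moment': array([ 0.04255371, -0.01312452,  0.05304818]), 'opening': 0.9983085457640055}
scene {'vertical_fov': 46.37386845069839, 'cx': 282.75124644112196, 'cy': 208.53526705779166, 'pose': array([[ 1.22023666e-01,  7.93954184e-01, -5.95606396e-01,
         1.30136250e+03],
       [ 9.92485177e-01, -9.20850389e-02,  8.05823745e-02,
        -4.86762001e+01],
       [ 9.13227524e-03, -6.00963476e-01, -7.99224313e-01,
         1.07386121e+03],
       [ 0.00000000e+00,  0.00000000e+00,  0.00000000e+00,
       
[... 205 characters left out ...]

       [-5.94934252e-01,  6.19113521e-01, -5.12593098e-01,
         6.19587894e+02],
       [-1.83628330e-02, -6.48035259e-01, -7.61388934e-01,
         9.40479077e+02],
       [ 0.00000000e+00,  0.00000000e+00,  0.00000000e+00,
         1.00000000e+00]])}
wrist {'vertical_fov': 71.03811508274087, 'cx': 278.9498053625313, 'cy': 213.21323301748376, 'pose': array([[ 3.08841191e-01, -9.07779042e-01, -2.83820946e-01,
         2.72414705e+02],
       [-9.51113547e-01, -2.94886931e-01, -9.17862641e-02,
        -5.69003305e+02],
       [-3.73440949e-04,  2.98293326e-01, -9.54474176e-01,
         3.83250802e+02],
       [ 0.00000000e+00,  0.00000000e+00,  0.00000000e+00,
         1.00000000e+00]])}
```

View pics/a_scene.png

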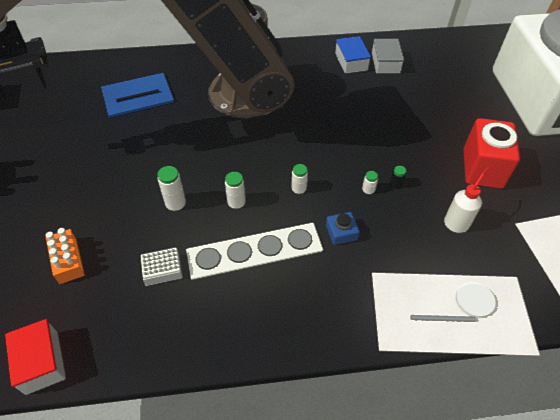

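View pics/a_side.png

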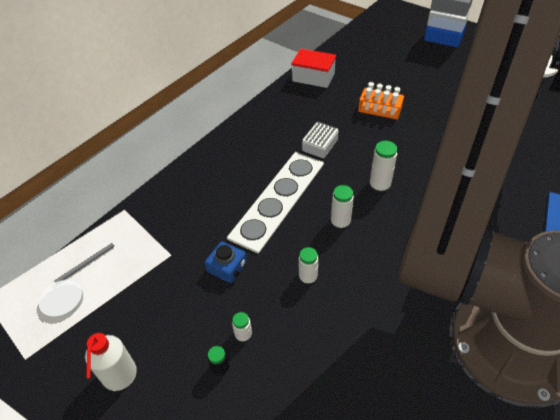

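View pics/a_wrist.png

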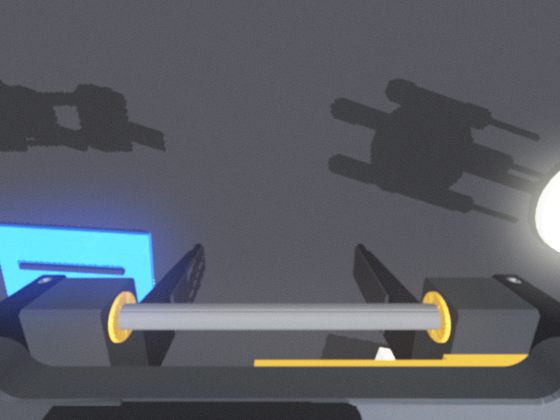

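Four bottles sit in a row (scene cap pixels: XL 168,174; L 235,178; M 300,170; S 371,176), with the black look-alike at (400,172). The pads run from (208,259) to (300,239), with the tip box at (161,265) and the mixer at (342,227). Next I'll measure positions from both views.

```bash
cat > h.py <<'E'
import numpy as np,cv2
def snap(n,tag=None):
    from cell import vision
    c=vision.calibration(n);p,d=vision.read_camera(n)
    if tag: cv2.imwrite(f"pics/{tag}_{n}.png",p)
    return dict(p=p,d=d,pose=c["pose"],f=210/np.tan(np.radians(c["vertical_fov"]/2)),cx=c["cx"],cy=c["cy"])
def load(n): return dict(np.load(f"a_{n}.npz"))
def ray(V,u,v,z):
    T=V["pose"];r=T[:3,:3]@np.array([(u-V["cx"])/V["f"],(v-V["cy"])/V["f"],1]);o=T[:3,3]
    return (o+r*(z-o[2])/r[2])
def blobs(m,amin):
    n,l,s,c=cv2.connectedComponentsWithStats(m.astype(np.uint8))
    return [(l==i,s[i],c[i]) for i in range(1,n) if s[i][4]>amin]
def masks(V):
    hsv=cv2.cvtColor(V["p"],cv2.COLOR_BGR2HSV);h,s,v=[hsv[...,i].astype(int) for i in range(3)]
    return dict(green=(h>45)&(h<80)&(s>120)&(v>50), blue=(h>100)&(h<125)&(s>130)&(v>50), grey=(s<60)&(v>60)&(v<140),white=(s<60)&(v>150))
def xyz(V,m):
    """world points of mask pixels, from depth"""
    v,u=np.nonzero(m&(V["d"]>0));z=V["d"][v,u]
    P=np.stack([(u-V["cx"])/V["f"]*z,(v-V["cy"])/V["f"]*z,z],1)
    return P@V["pose"][:3,:3].T+V["pose"][:3,3]
E
python3 - <<'E'
from h import *
for n in ["scene","side"]:
    V=load(n);M=masks(V)
    print(n)
    for m,s,c in blobs(M["green"],40):
        P=xyz(V,m);zt=np.percentile(P[:,2],90);T=P[P[:,2]>zt-4]
        print("green",c.round(),s[4],"ztop",zt.round(1),"top mean",T[:,:2].mean(0).round(1),"minmax",T[:,:2].min(0).round(),T[:,:2].max(0).round())
    for m,s,c in blobs(M["grey"],100):
        if 300<s[4]<900: print("grey",c.round(1),s[4],ray(V,*c,13).round(1), np.median(xyz(V,m)[:,2]).round(1))
    for m,s,c in blobs(M["blue"],200):
        P=xyz(V,m);print("blue",c.round(),s[4],P.min(0).round(),P.max(0).round())
E
```

```text
scene
green [300. 169.] 138 ztop 83.9 top mean [433.9 112.5] minmax [415.  95.] [454. 131.]
green [167. 174.] 280 ztop 125.7 top mean [ 447.9 -233. ] minmax [ 420. -259.] [ 473. -208.]
green [400. 171.] 114 ztop 62.5 top mean [451.1 389.5] minmax [437. 373.] [465. 405.]
green [371. 175.] 98 ztop 63.4 top mean [460.6 307.2] minmax [444. 293.] [476. 321.]
green [234. 178.] 201 ztop 103.6 top mean [462.8 -65.8] minmax [441. -88.] [484. -46.]
grey [42.2  6. ] 410 [-577.2 -752.3   13. ] 30.1
grey [457.9  20.2] 314 [-307.5  834.6   13. ] -124.0
grey [388.3  55.1] 899 [-122.7  514.1   13. ] 56.2
grey [299.6 238.8] 390 [613.   89.8  13. ] 12.3
grey [269.6 245.1] 385 [623.2  10.6  13. ] 12.6
grey [239.  251.6] 399 [633.7 -68.7  13. ] 12.6
grey [207.8 258.2] 420 [ 643.9 -147.8   13. ] 12.7
grey [ 46.7 370. ] 858 [ 885.3 -501.6   13. ] 29.2
blue [353.  48.] 602 [-266.  329.   -4.] [-51. 456.  67.]
blue [136.  94.] 2006 [-129. -482.   -7.] [  84. -242.   24.]
blue [342. 230.] 564 [542. 165.  -4.] [636. 251.  63.]
side
green [386. 148.] 302 ztop 126.0 top mean [ 442.7 -230.4] minmax [ 417. -257.] [ 468. -205.]
green [343. 192.] 262 ztop 103.8 top mean [458.  -63.4] minmax [437. -86.] [481. -41.]
green [308. 255.] 236 ztop 83.8 top mean [430.1 115.5] minmax [412.  97.] [448. 133.]
green [240. 319.] 207 ztop 64.0 top mean [456.7 310. ] minmax [441. 295.] [474. 325.]
green [216. 354.] 267 ztop 63.9 top mean [447.2 392.5] minmax [432. 377.] [462. 407.]
grey [450.7   9.1] 716 [  673.8 -1161.6    13. ] 130.2
grey [ 95.8 154.2] 559 [1132.2  139.7   13. ] -750.6
grey [319.8 144. ] 383 [ 649.5 -254.1   13. ] 16.4
grey [252.4 229.4] 332 [609.3  91.9  13. ] 13.4
grey [521.4 340.6] 482 [-10.2  -3.1  13. ] 117.1
blue [443.  36.] 572 [  548. -1045.    -4.] [ 697. -921.   58.]
blue [553. 212.] 508 [  18. -462.   -3.] [  76. -315.   18.]
blue [225. 264.] 783 [555. 145.  -5.] [655. 244.  64.]
```

```bash
cat > go.py <<'E'
import sys,numpy as np
from cell import env
from scipy.spatial.transform import Rotation as R
PT=dict(XL=(445.3,-231.7),L=(460.4,-64.6),M=(432,114),S=(458.7,308.6),A=(611.1,90.9),B=(621.4,11.7),C=(631.9,-67.6),D=(642.1,-146.7))
s=env.state();T=R.from_euler('xyz',s["tcp_rot"])
p=s["eef_pos"]
x,y=PT[sys.argv[1]];z=float(sys.argv[2])
G=R.from_euler('xyz',[-np.pi/2,0,0.13])
print("t",round(s["t"],2),"pos",p.round(1),"yaw",s["tcp_rot"].round(3),"F",s["ft_force"].round(1),"open",round(s["opening"],3))
print("shift",T.inv().apply(np.array([x,y,z])-p).round(1),"turn",np.degrees((T.inv()*G).as_rotvec()).round(1))
E
python3 go.py XL 214
```

```text
t 0.15 pos [ 192.9 -594.3  214.2] yaw [-1.571e+00  1.000e-03 -1.257e+00] F [-0.7  0.1  0. ] open 0.998
shift [-267.     0.5  352. ] turn [ -0.  -79.5  -0. ]
```

```bash
python3 -m crank '[[-25,0,33,0,-8,0],[-53,0,66,0,-16,0],[-80,0,99,0,-24,0],[-107,0,132,0,-32,0],[-134,0,165,0,-40,0]]' 1; python3 go.py XL 214
```

```text
t: 0.65
eef_pos: [309.1, -414.3, 214.2]
tcp_rot: [-1.57, 0.001, -0.553]
ft_force: [1.2, -0.4, 0.7]
opening: 1.001
t 0.65 pos [ 309.1 -414.3  214.2] yaw [-1.57e+00  1.00e-03 -5.53e-01] F [ 1.2 -0.4  0.7] open 1.001
shift [ 19.9   0.4 227. ] turn [ -0.1 -39.2  -0. ]
```

```bash
python3 -m crank '[[4,0,45,0,-8,0],[8,0,90,0,-16,0],[12,0,135,0,-24,0],[16,0,180,0,-32,0],[20,0,220,0,-39,0]]'; python3 -m crank '[[0,0,0,0,0,0],[0,0,0,0,0,0]]';python3 go.py XL 59
```

```text
t: 1.15
eef_pos: [442.6, -235.8, 214.4]
tcp_rot: [-1.57, 0.0, 0.133]
ft_force: [0.1, -0.5, 0.2]
opening: 1.001
t: 1.35
eef_pos: [442.8, -235.1, 214.3]
tcp_rot: [-1.57, 0.0, 0.135]
ft_force: [-0.3, 0.4, 0.1]
opening: 1.001
t 1.35 pos [ 442.8 -235.1  214.3] yaw [-1.57   0.     0.135] F [-0.3  0.4  0.1] open 1.001
shift [  2.9 155.3   2.9] turn [-0.1  0.3 -0. ]
```

```bash
python3 -m crank '[[3,40,3,0,0,0],[3,80,3,0,0,0],[3,120,3,0,0,0],[3,145,3,0,0,0],[3,155,3,0,0,0]]'; python3 go.py XL 59
python3 - <<'E'
from h import *
snap("side","b")
E
```

```text
t: 1.85
eef_pos: [443.8, -232.2, 57.1]
tcp_rot: [-1.567, 0.003, 0.132]
ft_force: [-0.1, -0.6, -0.4]
opening: 1.001
t 1.85 pos [ 443.8 -232.2   57.1] yaw [-1.567  0.003  0.132] F [-0.1 -0.6 -0.4] open 1.001
shift [ 1.5 -1.9  0.3] turn [-0.2  0.1 -0.2]
```

View pics/b_side.png

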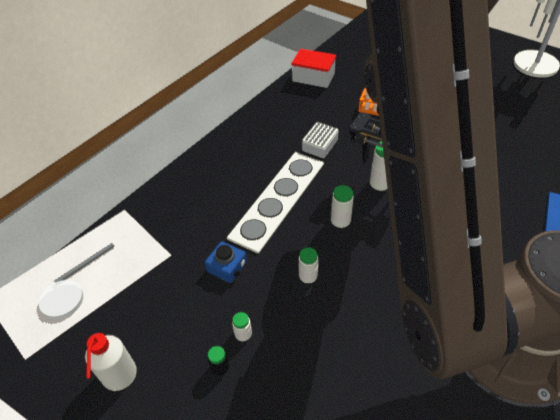

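The gripper is over the XL bottle, which is still upright at (381,165). I'll close on it.

```bash
python3 -m crank '[[1,-2,0,0,0,0],[1,-2,0,0,0,0],[1,-2,0,0,0,0],[1,-2,0,0,0,0],[1,-2,0,0,0,0]]' 0; python3 -m crank '[[0,0,0,0,0,0],[0,0,0,0,0,0],[0,0,0,0,0,0]]'; python3 go.py XL 200
```

```text
t: 2.4
eef_pos: [445.2, -232.0, 59.6]
tcp_rot: [-1.568, 0.002, 0.132]
ft_force: [0.1, -0.9, -0.2]
opening: 0.638
t: 2.7
eef_pos: [445.2, -232.0, 59.7]
tcp_rot: [-1.568, 0.002, 0.132]
ft_force: [0.1, 1.2, 1.3]
opening: 0.587
t 2.7 pos [ 445.2 -232.    59.7] yaw [-1.568  0.002  0.132] F [0.1 1.2 1.3] open 0.587
shift [  -0.2 -140.3    0.7] turn [-0.2  0.1 -0.1]
```

```bash
python3 -m crank '[[0,-20,0,0,0,0],[0,-55,0,0,0,0],[0,-95,0,0,0,0],[0,-130,0,0,0,0],[0,-145,0,0,0,0]]'; python3 go.py A 205
```

```text
t: 3.2
eef_pos: [446.1, -232.6, 207.6]
tcp_rot: [-1.57, -0.0, 0.132]
ft_force: [-0.2, -0.1, -3.3]
opening: 0.583
t 3.2 pos [ 446.1 -232.6  207.6] yaw [-1.57  -0.     0.132] F [-0.2 -0.1 -3.3] open 0.583
shift [206.2   2.8 299. ] turn [-0.   0.1  0. ]
```

```bash
python3 -m crank '[[12,0,17,0,0,0],[33,0,48,0,0,0],[57,0,83,0,0,0],[82,0,119,0,0,0],[106,0,154,0,0,0]]'; python3 -m crank '[[25,0,36,0,0,0],[50,0,72,0,0,0],[72,0,105,0,0,0],[90,0,130,0,0,0],[100,0,144,0,0,0]]'; python3 -m crank '[[0,0,0,0,0,0],[0,0,0,0,0,0]]'; python3 go.py A 74
```

```text
t: 3.7
eef_pos: [531.3, -64.3, 207.5]
tcp_rot: [-1.57, 0.0, 0.132]
ft_force: [1.1, -0.4, -2.7]
opening: 0.583
t: 4.2
eef_pos: [611.8, 93.8, 206.9]
tcp_rot: [-1.57, 0.001, 0.134]
ft_force: [-0.1, -0.3, -2.4]
opening: 0.586
t: 4.4
eef_pos: [611.3, 93.4, 206.4]
tcp_rot: [-1.57, 0.002, 0.134]
ft_force: [-0.2, -0.3, -3.3]
opening: 0.583
t 4.4 pos [611.3  93.4 206.4] yaw [-1.57   0.002  0.134] F [-0.2 -0.3 -3.3] open 0.583
shift [ -0.3 132.4  -2.6] turn [-0.   0.2 -0.1]
```

```bash
python3 -m crank '[[0,30,-1,0,0,0],[0,65,-2,0,0,0],[0,95,-3,0,0,0],[0,115,-3,0,0,0],[0,125,-3,0,0,0]]'; python3 -m crank '[[0,0,0,0,0,0],[0,0,0,0,0,0]]'; python3 go.py A 73;  python3 - <<'E'
from h import *
snap("scene","c")
E
```

```text
t: 4.9
eef_pos: [610.4, 89.0, 79.7]
tcp_rot: [-1.57, 0.005, 0.133]
ft_force: [0.3, -0.4, -3.1]
opening: 0.587
t: 5.1
eef_pos: [610.6, 88.3, 80.5]
tcp_rot: [-1.57, 0.004, 0.132]
ft_force: [0.2, -0.2, -2.3]
opening: 0.589
t 5.1 pos [610.6  88.3  80.5] yaw [-1.57   0.004  0.132] F [ 0.2 -0.2 -2.3] open 0.589
shift [0.9 7.5 2.5] turn [-0.   0.1 -0.2]
```

View pics/c_scene.png

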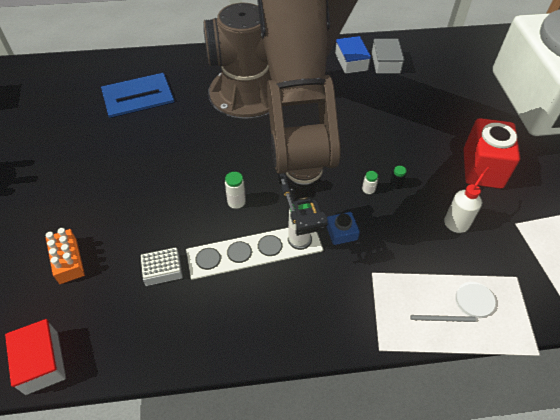

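XL hangs just above the pad at (300,239), centred and clear of the mixer. I'll set it down and release.

```bash
python3 -m crank '[[1,4,2,0,0,0],[1,6,2,0,0,0],[1,7,2,0,0,0],[1,7,2,0,0,0],[1,7,2,0,0,0]]'; python3 go.py A 73
```

```text
t: 5.65
eef_pos: [611.6, 90.7, 73.9]
tcp_rot: [-1.57, 0.003, 0.132]
ft_force: [-0.1, 0.1, -2.9]
opening: 0.588
t 5.65 pos [611.6  90.7  73.9] yaw [-1.57   0.003  0.132] F [-0.1  0.1 -2.9] open 0.588
shift [-0.4  0.9  0.3] turn [-0.   0.1 -0.2]
```

```bash
python3 -m crank '[[0,1,0,0,0,0],[0,2,0,0,0,0],[0,2,0,0,0,0]]'; python3 -m crank '[[0,0,0,0,0,0],[0,0,0,0,0,0],[0,0,0,0,0,0],[0,0,0,0,0,0]]' 0.85; python3 -m crank '[[0,-20,0,0,0,0],[0,-60,0,0,0,0],[0,-100,0,0,0,0],[0,-140,0,0,0,0]]'; python3 go.py L 200
```

```text
t: 5.95
eef_pos: [611.6, 90.6, 72.7]
tcp_rot: [-1.57, 0.003, 0.132]
ft_force: [-2.9, -1.2, 5.9]
opening: 0.588
t: 6.35
eef_pos: [611.7, 90.7, 72.7]
tcp_rot: [-1.57, 0.003, 0.132]
ft_force: [1.0, 1.0, 0.1]
opening: 0.829
t: 6.75
eef_pos: [611.9, 90.6, 214.1]
tcp_rot: [-1.57, 0.003, 0.132]
ft_force: [0.4, -0.7, -0.1]
opening: 0.85
t 6.75 pos [611.9  90.6 214.1] yaw [-1.57   0.003  0.132] F [ 0.4 -0.7 -0.1] open 0.85
shift [-170.6   14.6 -133.9] turn [-0.   0.1 -0.2]
```

Contact was felt (5.9 N) and the bottle was released cleanly. Next is L.

```bash
python3 -m crank '[[-34,0,-27,0,0,0],[-68,0,-54,0,0,0],[-102,0,-80,0,0,0],[-140,0,-108,0,0,0],[-171,0,-134,0,0,0]]' 1; python3 -m crank '[[0,0,0,0,0,0],[0,0,0,0,0,0]]'; python3 go.py L 49
python3 - <<'E'
from h import *
V=snap("wrist","d")
V=snap("scene","d")
for m,s,c in blobs(masks(V)["green"],40): print(c.round(1),s[4],[ray(V,*c,z).round(1)[:2] for z in (136,102,82,62)])
E
```

```text
t: 7.25
eef_pos: [458.2, -65.6, 214.6]
tcp_rot: [-1.57, 0.003, 0.133]
ft_force: [0.8, 0.1, 0.1]
opening: 1.001
t: 7.45
eef_pos: [458.2, -66.2, 215.0]
tcp_rot: [-1.571, 0.002, 0.131]
ft_force: [0.1, -0.3, 0.3]
opening: 0.996
t 7.45 pos [458.2 -66.2 215. ] yaw [-1.571  0.002  0.131] F [ 0.1 -0.3  0.3] open 0.996
shift [  2.8 166.    1.2] turn [-0.   0.  -0.1]
[299.6 169.3] 136 [array([483.3, 103.8]), array([453.7, 109.3]), array([436.2, 112.6]), array([418.8, 115.8])]
[399.6 170.8] 112 [array([517.2, 356.3]), array([488.8, 371. ]), array([472.1, 379.6]), array([455.4, 388.2])]
[371.5 175.4] 95 [array([524.3, 281.4]), array([496.1, 293.3]), array([479.5, 300.4]), array([463. , 307.4])]
[233.7 178.3] 201 [array([494. , -64.8]), array([464.7, -65.4]), array([447.5, -65.7]), array([430.3, -66. ])]
[301.5 210.8] 324 [array([614.4,  89.5]), array([589.5,  94.5]), array([574.9,  97.4]), array([560.2, 100.4])]
```

View pics/d_wrist.png

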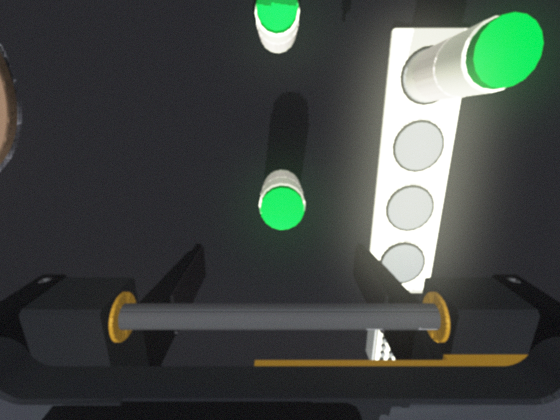

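View pics/d_scene.png

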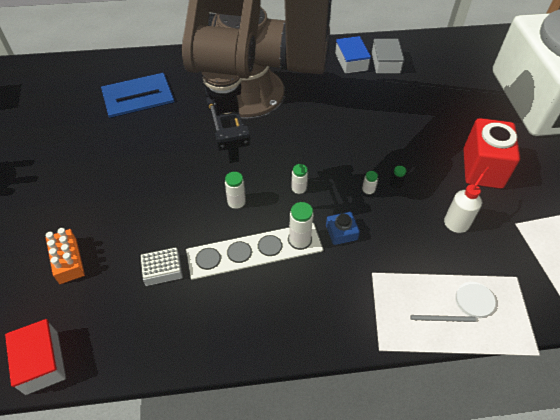

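XL stands on the mixer-end pad: its cap at scene (301,211) maps to (614,89.5) against the pad's (613,89.8) in the same view. L at (234,178) and the rest are undisturbed.

```bash
python3 -m crank '[[3,40,1,0,0,0],[3,80,1,0,0,0],[3,120,1,0,0,0],[3,150,1,0,0,0],[3,164,1,0,0,0]]'; python3 -m crank '[[0,0,0,0,0,0],[0,0,0,0,0,0],[0,0,0,0,0,0],[0,0,0,0,0,0],[0,0,0,0,0,0]]' 0;python3 -m crank '[[0,0,0,0,0,0],[0,0,0,0,0,0],[0,0,0,0,0,0],[0,0,0,0,0,0],[0,0,0,0,0,0]]'; python3 go.py L 200
```

```text
t: 8.05
eef_pos: [461.2, -62.8, 47.9]
tcp_rot: [-1.569, 0.006, 0.134]
ft_force: [0.4, 0.5, -0.6]
opening: 1.0
t: 8.55
eef_pos: [461.5, -62.8, 48.6]
tcp_rot: [-1.57, 0.004, 0.134]
ft_force: [0.6, 0.3, 0.2]
opening: 0.639
t: 9.05
eef_pos: [461.7, -62.9, 49.1]
tcp_rot: [-1.57, 0.004, 0.134]
ft_force: [-1.3, 0.8, 6.9]
opening: 0.509
t 9.05 pos [461.7 -62.9  49.1] yaw [-1.57   0.004  0.134] F [-1.3  0.8  6.9] open 0.509
shift [  -2.  -150.9   -1.4] turn [-0.1  0.2 -0.2]
```

```bash
python3 -m crank '[[0,-20,0,0,0,0],[0,-55,0,0,0,0],[0,-95,0,0,0,0],[0,-130,0,0,0,0],[0,-145,0,0,0,0]]'; python3 -m crank '[[0,0,0,0,0,0]]'; python3 go.py B 195
```

```text
t: 9.55
eef_pos: [462.8, -63.1, 197.0]
tcp_rot: [-1.571, 0.0, 0.134]
ft_force: [-0.2, 1.0, -3.1]
opening: 0.509
t: 9.65
eef_pos: [463.3, -63.3, 198.6]
tcp_rot: [-1.573, -0.003, 0.134]
ft_force: [0.8, -0.1, -1.6]
opening: 0.515
t 9.65 pos [463.3 -63.3 198.6] yaw [-1.573 -0.003  0.134] F [ 0.8 -0.1 -1.6] open 0.515
shift [166.7   4.   53.1] turn [0.1 0.2 0.2]
```

```bash
python3 -m crank '[[14,0,4,0,0,0],[45,0,14,0,0,0],[85,0,27,0,0,0],[125,0,40,0,0,0],[155,0,50,0,0,0]]'; python3 -m crank '[[6,0,3,0,0,0],[11,0,4,0,0,0],[11,0,4,0,0,0],[11,0,4,0,0,0]]'; python3 go.py B 62
```

```text
t: 10.15
eef_pos: [612.3, 8.7, 196.9]
tcp_rot: [-1.572, -0.001, 0.135]
ft_force: [-0.9, -0.6, -2.1]
opening: 0.513
t: 10.55
eef_pos: [622.0, 13.8, 196.5]
tcp_rot: [-1.572, -0.0, 0.134]
ft_force: [0.1, 0.2, -2.7]
opening: 0.513
t 10.55 pos [622.   13.8 196.5] yaw [-1.572 -0.     0.134] F [ 0.1  0.2 -2.7] open 0.513
shift [ -0.8 134.5  -1.8] turn [0.1 0.2 0. ]
```

```bash
python3 -m crank '[[0,30,0,0,0,0],[0,65,0,0,0,0],[0,95,0,0,0,0],[0,115,0,0,0,0],[0,125,0,0,0,0]]'; python3 -m crank '[[0,0,0,0,0,0],[0,0,0,0,0,0]]'; python3 go.py B 62.1
```

```text
t: 11.05
eef_pos: [620.9, 13.0, 70.2]
tcp_rot: [-1.572, 0.002, 0.133]
ft_force: [0.5, -0.3, -1.3]
opening: 0.515
t: 11.25
eef_pos: [621.0, 12.7, 71.1]
tcp_rot: [-1.572, 0.001, 0.133]
ft_force: [0.3, 0.4, -1.5]
opening: 0.511
t 11.25 pos [621.   12.7  71.1] yaw [-1.572e+00  1.000e-03  1.330e-01] F [ 0.3  0.4 -1.5] open 0.511
shift [ 0.3  9.  -1.1] turn [ 0.1  0.2 -0.1]
```

```bash
python3 -m crank '[[0,3,0,0,0,0],[0,6,0,0,0,0],[0,8,0,0,0,0],[0,9,0,0,0,0],[0,9,0,0,0,0]]'; python3 -m crank '[[0,0,0,0,0,0]]'
```

```text
t: 11.75
eef_pos: [621.0, 12.7, 62.1]
tcp_rot: [-1.572, 0.001, 0.133]
ft_force: [-0.5, -0.7, -0.9]
opening: 0.51
t: 11.85
eef_pos: [621.0, 12.8, 62.2]
tcp_rot: [-1.572, 0.001, 0.133]
ft_force: [0.2, 0.9, -2.4]
opening: 0.513
```

```bash
python3 -m crank '[[0,1,0,0,0,0],[0,1,0,0,0,0]]'; python3 -m crank '[[0,0,0,0,0,0],[0,0,0,0,0,0],[0,0,0,0,0,0],[0,0,0,0,0,0]]' 0.8; python3 -m crank '[[0,-20,0,0,0,0],[0,-60,0,0,0,0],[0,-100,0,0,0,0],[0,-140,0,0,0,0]]'; python3 go.py M 200
```

```text
t: 12.05
eef_pos: [621.1, 12.7, 62.0]
tcp_rot: [-1.572, 0.001, 0.133]
ft_force: [-3.9, 0.2, 7.7]
opening: 0.511
t: 12.45
eef_pos: [621.1, 12.7, 61.9]
tcp_rot: [-1.572, 0.001, 0.133]
ft_force: [-0.4, 0.2, -0.5]
opening: 0.773
t: 12.85
eef_pos: [620.9, 12.9, 203.4]
tcp_rot: [-1.572, 0.001, 0.133]
ft_force: [0.3, -0.3, 0.5]
opening: 0.8
t 12.85 pos [620.9  12.9 203.4] yaw [-1.572e+00  1.000e-03  1.330e-01] F [ 0.3 -0.3  0.5] open 0.8
shift [-173.9    3.4  125.3] turn [ 0.1  0.2 -0.1]
```

```bash
python3 -m crank '[[-34,0,25,0,0,0],[-68,0,50,0,0,0],[-102,0,75,0,0,0],[-140,0,101,0,0,0],[-174,0,125,0,0,0]]' 1; python3 -m crank '[[0,0,0,0,0,0],[0,0,0,0,0,0]]'; python3 go.py M 31
python3 - <<'E'
from h import *
V=snap("scene","e")
for m,s,c in blobs(masks(V)["green"],40): print(c.round(1),s[4],[ray(V,*c,z).round(1)[:2] for z in (136,114,82,62)])
E
```

```text
t: 13.35
eef_pos: [429.9, 114.3, 203.3]
tcp_rot: [-1.572, 0.001, 0.133]
ft_force: [-0.2, 0.5, 0.9]
opening: 1.0
t: 13.55
eef_pos: [429.8, 114.7, 203.8]
tcp_rot: [-1.572, -0.0, 0.134]
ft_force: [0.2, -0.3, 0.3]
opening: 1.001
t 13.55 pos [429.8 114.7 203.8] yaw [-1.572 -0.     0.134] F [ 0.2 -0.3  0.3] open 1.001
shift [  2.1 172.8  -0.8] turn [0.1 0.2 0. ]
[299.7 169.3] 138 [array([483.3, 104. ]), array([464.1, 107.6]), array([436.2, 112.8]), array([418.8, 116. ])]
[399.6 170.8] 112 [array([517.4, 356.3]), array([499. , 365.8]), array([472.2, 379.6]), array([455.5, 388.3])]
[371.3 175.4] 96 [array([524.1, 281.1]), array([505.9, 288.8]), array([479.4, 300.1]), array([462.8, 307.1])]
[301.5 210.8] 324 [array([614.4,  89.5]), array([598.3,  92.7]), array([574.9,  97.4]), array([560.2, 100.4])]
[268.9 222.5] 238 [array([639.4,   8.6]), array([623.9,   9.9]), array([601.3,  11.9]), array([587.2,  13.1])]
```

View pics/e_scene.png

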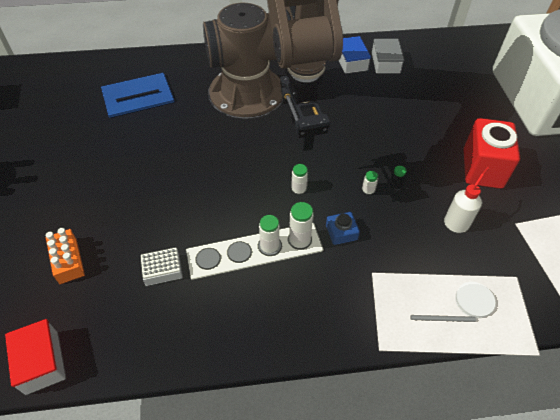

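L stands on the second pad: its cap at (269,222) maps to (623.9,9.9) against the pad's (623.2,10.6). M is next, at (300,169).

```bash
python3 -m crank '[[2,40,-1,0,0,0],[2,80,-1,0,0,0],[2,120,-1,0,0,0],[2,155,-1,0,0,0],[2,171,-1,0,0,0]]'; python3 -m crank '[[0,0,-1,0,0,0],[0,0,-1,0,0,0],[0,0,-1,0,0,0],[0,0,-1,0,0,0],[0,0,-1,0,0,0]]' 0;python3 -m crank '[[0,0,0,0,0,0],[0,0,0,0,0,0],[0,0,0,0,0,0],[0,0,0,0,0,0],[0,0,0,0,0,0]]'; python3 go.py M 200
```

```text
t: 14.1
eef_pos: [432.9, 112.7, 29.6]
tcp_rot: [-1.572, 0.003, 0.132]
ft_force: [0.1, -0.4, 0.5]
opening: 0.997
t: 14.6
eef_pos: [433.5, 111.8, 30.4]
tcp_rot: [-1.572, 0.001, 0.132]
ft_force: [0.1, 0.2, -0.4]
opening: 0.636
t: 15.1
eef_pos: [433.5, 111.8, 30.7]
tcp_rot: [-1.572, 0.001, 0.132]
ft_force: [-0.7, 0.7, 6.0]
opening: 0.434
t 15.1 pos [433.5 111.8  30.7] yaw [-1.572e+00  1.000e-03  1.320e-01] F [-0.7  0.7  6. ] open 0.434
shift [  -1.4 -169.3    2.2] turn [ 0.1  0.1 -0.1]
```

```bash
python3 -m crank '[[0,-20,0,0,0,0],[0,-55,0,0,0,0],[0,-95,0,0,0,0],[0,-135,0,0,0,0],[0,-160,0,0,0,0]]'; python3 -m crank '[[0,0,0,0,0,0]]'; python3 go.py C 185
```

```text
t: 15.6
eef_pos: [433.9, 112.1, 193.3]
tcp_rot: [-1.572, -0.002, 0.132]
ft_force: [0.7, -1.1, -1.3]
opening: 0.432
t: 15.7
eef_pos: [434.9, 112.3, 195.9]
tcp_rot: [-1.572, -0.007, 0.132]
ft_force: [-0.4, -0.2, -1.8]
opening: 0.441
t 15.7 pos [434.9 112.3 195.9] yaw [-1.572 -0.007  0.132] F [-0.4 -0.2 -1.8] open 0.441
shift [ 171.5   12.3 -204.3] turn [0.1 0.1 0.4]
```

```bash
python3 -m crank '[[12,0,-14,0,0,0],[35,0,-42,0,0,0],[60,0,-71,0,0,0],[85,0,-101,0,0,0],[108,0,-129,0,0,0]]'; python3 -m crank '[[22,0,-27,0,0,0],[42,0,-51,0,0,0],[54,0,-66,0,0,0],[60,0,-73,0,0,0],[60,0,-73,0,0,0]]'; python3 -m crank '[[0,0,0,0,0,0],[0,0,0,0,0,0]]';python3 go.py C 43.8
```

```text
t: 16.2
eef_pos: [559.6, -2.6, 195.0]
tcp_rot: [-1.572, -0.005, 0.132]
ft_force: [-0.2, 0.3, -1.6]
opening: 0.437
t: 16.7
eef_pos: [628.6, -67.4, 193.7]
tcp_rot: [-1.571, -0.003, 0.132]
ft_force: [0.6, 0.2, -1.8]
opening: 0.438
t: 16.9
eef_pos: [627.9, -66.6, 193.4]
tcp_rot: [-1.571, -0.002, 0.132]
ft_force: [0.6, -0.1, -0.9]
opening: 0.439
t 16.9 pos [627.9 -66.6 193.4] yaw [-1.571 -0.002  0.132] F [ 0.6 -0.1 -0.9] open 0.439
shift [  3.6 149.6  -1.6] turn [-0.   0.1  0.1]
```

Target: +4 in x, −3.5 in z (this includes the grasp offset), then down.

```bash
python3 -m crank '[[2,30,-2,0,0,0],[4,65,-3,0,0,0],[4,100,-3,0,0,0],[4,128,-3,0,0,0],[4,140,-3,0,0,0]]'; python3 -m crank '[[0,0,0,0,0,0],[0,0,0,0,0,0]]'; python3 go.py C 43.8
```

```text
t: 17.4
eef_pos: [631.1, -68.1, 51.2]
tcp_rot: [-1.569, 0.001, 0.133]
ft_force: [-0.5, 0.0, -1.6]
opening: 0.437
t: 17.6
eef_pos: [631.3, -67.8, 52.0]
tcp_rot: [-1.57, 0.001, 0.133]
ft_force: [-0.6, -0.1, -1.1]
opening: 0.437
t 17.6 pos [631.3 -67.8  52. ] yaw [-1.57e+00  1.00e-03  1.33e-01] F [-0.6 -0.1 -1.1] open 0.437
shift [0.6 8.2 0.2] turn [-0.1  0.2 -0. ]
```

```bash
python3 -m crank '[[0,3,-1,0,0,0],[0,6,-2,0,0,0],[0,8,-2,0,0,0],[0,8,-2,0,0,0],[0,9,-2,0,0,0]]'; python3 -m crank '[[0,0,0,0,0,0]]'
```

```text
t: 18.1
eef_pos: [631.7, -69.8, 43.7]
tcp_rot: [-1.57, 0.0, 0.133]
ft_force: [-4.4, 0.8, 14.5]
opening: 0.439
t: 18.2
eef_pos: [631.8, -69.8, 44.0]
tcp_rot: [-1.57, -0.0, 0.133]
ft_force: [0.1, 0.5, -1.6]
opening: 0.44
```

```bash
python3 -m crank '[[0,0,0,0,0,0],[0,0,0,0,0,0],[0,0,0,0,0,0],[0,0,0,0,0,0]]' 0.75; python3 -m crank '[[0,-20,0,0,0,0],[0,-60,0,0,0,0],[0,-100,0,0,0,0],[0,-140,0,0,0,0],[0,-160,0,0,0,0]]'; python3 go.py S 200
```

```text
t: 18.6
eef_pos: [631.8, -69.9, 44.0]
tcp_rot: [-1.57, -0.0, 0.133]
ft_force: [-0.1, 0.7, -0.4]
opening: 0.714
t: 19.1
eef_pos: [632.6, -70.1, 207.7]
tcp_rot: [-1.571, -0.004, 0.133]
ft_force: [-0.4, 0.2, 0.7]
opening: 0.755
t 19.1 pos [632.6 -70.1 207.7] yaw [-1.571 -0.004  0.133] F [-0.4  0.2  0.7] open 0.755
shift [-122.     7.   398.5] turn [0.  0.2 0.2]
```

```bash
python3 -m crank '[[-12,0,40,0,0,0],[-26,0,84,0,0,0],[-40,0,128,0,0,0],[-54,0,174,0,0,0],[-67,0,219,0,0,0]]' 1; python3 -m crank '[[-12,0,40,0,0,0],[-24,0,80,0,0,0],[-38,0,120,0,0,0],[-47,0,155,0,0,0],[-52,0,168,0,0,0]]';  python3 -m crank '[[0,0,0,0,0,0],[0,0,0,0,0,0]]'; python3 go.py S 19
python3 - <<'E'
from h import *
V=snap("side","f")
V=snap("wrist","f")
V=snap("scene","f")
for m,s,c in blobs(masks(V)["green"],40): print(c.round(1),s[4],[ray(V,*c,z).round(1)[:2] for z in (136,114,94,62)])
E
```

```text
t: 19.6
eef_pos: [535.9, 139.5, 207.5]
tcp_rot: [-1.571, -0.004, 0.133]
ft_force: [1.1, 0.5, 0.3]
opening: 0.998
t: 20.1
eef_pos: [460.8, 301.4, 207.2]
tcp_rot: [-1.571, -0.005, 0.135]
ft_force: [0.7, -0.1, 0.3]
opening: 1.0
t: 20.3
eef_pos: [461.0, 301.0, 207.2]
tcp_rot: [-1.571, -0.005, 0.136]
ft_force: [-0.4, -0.7, 0.8]
opening: 1.0
t 20.3 pos [461.  301.  207.2] yaw [-1.571 -0.005  0.136] F [-0.4 -0.7  0.8] open 1.0
shift [ -2.2 188.2   7.9] turn [0.  0.3 0.3]
[399.7 170.7] 113 [array([517.1, 356.6]), array([498.7, 366.2]), array([482. , 374.8]), array([455.2, 388.6])]
[371.5 175.4] 97 [array([524.2, 281.4]), array([506. , 289.2]), array([489.4, 296.2]), array([462.9, 307.5])]
[301.5 210.8] 327 [array([614.2,  89.5]), array([598.1,  92.7]), array([583.4,  95.7]), array([560. , 100.4])]
[268.9 222.5] 239 [array([639.4,   8.5]), array([623.8,   9.9]), array([609.7,  11.1]), array([587.1,  13.1])]
[237.1 233.8] 172 [array([662.6, -67.3]), array([647.6, -67.7]), array([634. , -68.1]), array([612.2, -68.8])]
```

View pics/f_scene.png

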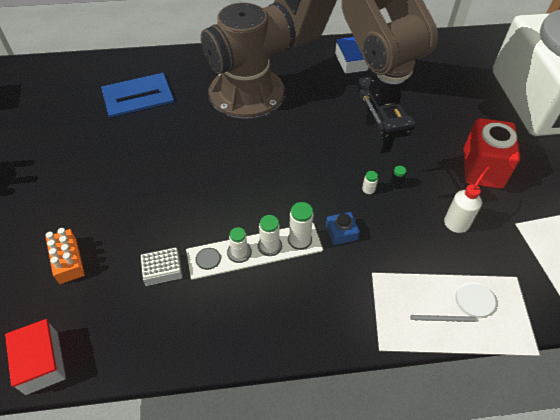

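View pics/f_wrist.png

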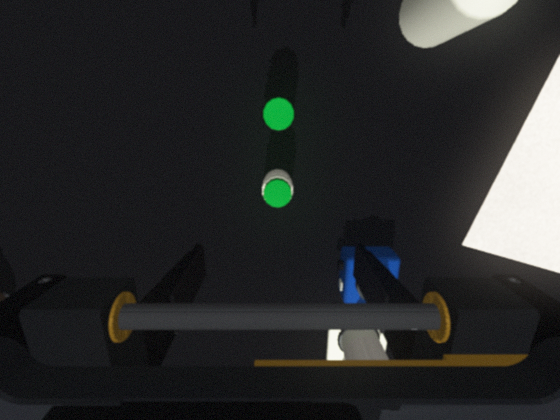

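M stands on pad C: its cap at (237,234) maps to (634,−68.1) against the pad's (633.7,−68.7). In the wrist view the white S is the nearer cap at (277,192) and the black look-alike is at (278,113). I'll pick S.

```bash
python3 -m crank '[[-2,35,7,0,0,0],[-2,80,8,0,0,0],[-2,125,8,0,0,0],[-2,170,8,0,0,0],[-2,185,8,0,0,0]]'; python3 -m crank '[[0,0,0,0,0,0],[0,0,0,0,0,0]]';python3 go.py S 19
```

```text
t: 20.95
eef_pos: [458.4, 306.2, 18.4]
tcp_rot: [-1.573, 0.0, 0.132]
ft_force: [0.2, 0.2, 0.5]
opening: 0.999
t: 21.15
eef_pos: [458.8, 305.4, 18.4]
tcp_rot: [-1.573, 0.001, 0.131]
ft_force: [-0.3, -0.2, 0.5]
opening: 1.001
t 21.15 pos [458.8 305.4  18.4] yaw [-1.573e+00  1.000e-03  1.310e-01] F [-0.3 -0.2  0.5] open 1.001
shift [ 0.3 -0.6  3.2] turn [ 0.1  0.1 -0.1]
```

```bash
python3 -m crank '[[0,0,3,0,0,0],[0,0,3,0,0,0],[0,0,3,0,0,0],[0,0,3,0,0,0],[0,0,3,0,0,0]]' 0;python3 -m crank '[[0,0,0,0,0,0],[0,0,0,0,0,0],[0,0,0,0,0,0],[0,0,0,0,0,0],[0,0,0,0,0,0]]'; python3 go.py S 200
```

```text
t: 21.65
eef_pos: [458.5, 308.5, 18.7]
tcp_rot: [-1.573, 0.0, 0.131]
ft_force: [0.2, -0.6, -0.3]
opening: 0.634
t: 22.15
eef_pos: [458.5, 308.5, 18.7]
tcp_rot: [-1.573, 0.0, 0.131]
ft_force: [0.0, 0.4, -0.0]
opening: 0.369
t 22.15 pos [458.5 308.5  18.7] yaw [-1.573  0.     0.131] F [ 0.   0.4 -0. ] open 0.369
shift [ 1.000e-01 -1.813e+02 -3.000e-01] turn [ 0.1  0.1 -0. ]
```

```bash
python3 -m crank '[[0,0,0,0,0,0],[0,0,0,0,0,0]]'; python3 -m crank '[[0,-20,0,0,0,0],[0,-60,0,0,0,0],[0,-105,0,0,0,0],[0,-150,0,0,0,0],[0,-175,0,0,0,0]]'; python3 -m crank '[[0,0,0,0,0,0]]'; python3 go.py D 190
```

```text
t: 22.35
eef_pos: [458.5, 308.5, 18.7]
tcp_rot: [-1.573, 0.0, 0.131]
ft_force: [1.0, 0.5, 0.7]
opening: 0.369
t: 22.85
eef_pos: [459.0, 309.2, 197.1]
tcp_rot: [-1.572, -0.003, 0.131]
ft_force: [0.4, -0.5, -1.4]
opening: 0.375
t: 22.95
eef_pos: [459.9, 309.7, 200.3]
tcp_rot: [-1.57, -0.008, 0.131]
ft_force: [0.5, 0.9, -0.4]
opening: 0.373
t 22.95 pos [459.9 309.7 200.3] yaw [-1.57  -0.008  0.131] F [ 0.5  0.9 -0.4] open 0.373
shift [ 120.9   10.8 -476.3] turn [-0.1  0.1  0.5]
```

```bash
python3 -m crank '[[4,0,-15,0,0,0],[12,0,-48,0,0,0],[22,0,-86,0,0,0],[32,0,-126,0,0,0],[42,0,-166,0,0,0]]'; python3 -m crank '[[10,0,-40,0,0,0],[20,0,-80,0,0,0],[30,0,-120,0,0,0],[40,0,-160,0,0,0],[50,0,-198,0,0,0]]'; python3 go.py D 190
```

```text
t: 23.45
eef_pos: [523.1, 148.3, 198.8]
tcp_rot: [-1.57, -0.006, 0.131]
ft_force: [0.9, 0.7, -1.9]
opening: 0.373
t: 23.95
eef_pos: [598.3, -44.1, 197.1]
tcp_rot: [-1.569, -0.003, 0.131]
ft_force: [-0.4, 0.3, -0.9]
opening: 0.374
t 23.95 pos [598.3 -44.1 197.1] yaw [-1.569 -0.003  0.131] F [-0.4  0.3 -0.9] open 0.374
shift [  30.     7.  -107.4] turn [-0.1  0.   0.2]
```

```bash
python3 -m crank '[[10,0,-36,0,0,0],[20,0,-70,0,0,0],[27,0,-94,0,0,0],[30,0,-107,0,0,0],[30,0,-107,0,0,0]]'; python3 -m crank '[[0,0,0,0,0,0],[0,0,0,0,0,0]]'; python3 go.py D 32
```

```text
t: 24.45
eef_pos: [641.6, -147.9, 195.3]
tcp_rot: [-1.568, -0.001, 0.129]
ft_force: [1.0, 0.3, -0.4]
opening: 0.374
t: 24.65
eef_pos: [641.0, -146.9, 194.9]
tcp_rot: [-1.568, 0.0, 0.13]
ft_force: [0.3, 0.9, -0.5]
opening: 0.373
t 24.65 pos [ 641.  -146.9  194.9] yaw [-1.568  0.     0.13 ] F [ 0.3  0.9 -0.5] open 0.373
shift [  1.1 162.9  -0.4] turn [-0.2 -0.  -0. ]
```

```bash
python3 -m crank '[[1,30,0,0,0,0],[1,70,0,0,0,0],[1,110,0,0,0,0],[1,140,0,0,0,0],[1,153,0,0,0,0]]'; python3 -m crank '[[0,0,0,0,0,0],[0,0,0,0,0,0]]'; python3 go.py D 31.8
```

```text
t: 25.15
eef_pos: [640.7, -144.8, 39.3]
tcp_rot: [-1.566, 0.003, 0.131]
ft_force: [0.1, -0.4, -0.8]
opening: 0.371
t: 25.35
eef_pos: [641.0, -144.4, 40.3]
tcp_rot: [-1.567, 0.003, 0.132]
ft_force: [0.5, 0.2, -0.4]
opening: 0.375
t 25.35 pos [ 641.  -144.4   40.3] yaw [-1.567  0.003  0.132] F [ 0.5  0.2 -0.4] open 0.375
shift [ 0.8  8.5 -2.5] turn [-0.2  0.1 -0.2]
```

```bash
python3 -m crank '[[1,3,-2,0,0,0],[1,6,-2,0,0,0],[1,8,-2,0,0,0],[1,8,-2,0,0,0],[1,9,-2,0,0,0]]'; python3 -m crank '[[0,0,0,0,0,0]]'; python3 go.py D 31.8
```

```text
t: 25.85
eef_pos: [642.4, -146.2, 31.7]
tcp_rot: [-1.567, 0.002, 0.132]
ft_force: [-5.2, 2.4, 14.4]
opening: 0.371
t: 25.95
eef_pos: [642.4, -146.3, 32.0]
tcp_rot: [-1.567, 0.002, 0.132]
ft_force: [0.7, 0.6, -1.3]
opening: 0.375
t 25.95 pos [ 642.4 -146.3   32. ] yaw [-1.567  0.002  0.132] F [ 0.7  0.6 -1.3] open 0.375
shift [-0.4  0.2 -0.4] turn [-0.2  0.1 -0.1]
```

```bash
python3 -m crank '[[0,0,0,0,0,0],[0,0,0,0,0,0],[0,0,0,0,0,0],[0,0,0,0,0,0]]' 0.7; python3 -m crank '[[0,-20,0,0,0,0],[0,-60,0,0,0,0],[0,-100,0,0,0,0],[0,-140,0,0,0,0],[0,-180,0,0,0,0]]';  python3 -m crank '[[-45,0,0,0,0,0],[-90,0,0,0,0,0],[-130,0,0,0,0,0],[-150,0,0,0,0,0],[-150,0,0,0,0,0]]'
python3 - <<'E'
from h import *
for n in ("scene","side"):
  V=snap(n,"g");print(n)
  for m,s,c in blobs(masks(V)["green"],40):
    P=xyz(V,m);zt=np.percentile(P[:,2],90);T=P[P[:,2]>zt-4]
    print(c.round(1),s[4],"ztop",zt.round(1),"mean",T[:,:2].mean(0).round(1))
  for m,s,c in blobs(masks(V)["blue"],200): print("blue",c.round(1),s[4])
E
```

```text
t: 26.35
eef_pos: [642.4, -146.3, 31.9]
tcp_rot: [-1.567, 0.002, 0.132]
ft_force: [-0.3, -0.2, -0.8]
opening: 0.651
t: 26.85
eef_pos: [642.7, -146.9, 213.6]
tcp_rot: [-1.567, 0.002, 0.132]
ft_force: [1.0, -0.1, -0.3]
opening: 0.701
t: 27.35
eef_pos: [492.1, -166.7, 214.5]
tcp_rot: [-1.567, 0.002, 0.13]
ft_force: [0.4, 0.6, -0.6]
opening: 0.701
scene
[399.6 170.8] 110 ztop 62.8 mean [451.3 389.7]
[301.5 210.8] 328 ztop 138.3 mean [613.5  89.2]
[268.9 222.5] 239 ztop 116.2 mean [623.  11.]
[237.2 233.8] 173 ztop 96.6 mean [633.2 -68.2]
[205.8 245.2] 118 ztop 76.8 mean [ 644.2 -145.9]
blue [353.1  48.4] 603
blue [126.4  97.6] 1356
blue [342.4 229.9] 540
side
[299.3 151. ] 104 ztop 76.7 mean [ 639.1 -143.5]
[284.2 164.1] 157 ztop 96.8 mean [629.  -65.7]
[267.6 178.7] 247 ztop 117.0 mean [618.9  12.2]
[248.3 194.6] 368 ztop 138.8 mean [608.8  91.7]
[215.9 354.5] 253 ztop 63.9 mean [446.7 392.6]
blue [552.6 211.8] 507
blue [224.9 264.1] 762
```

View pics/g_scene.png

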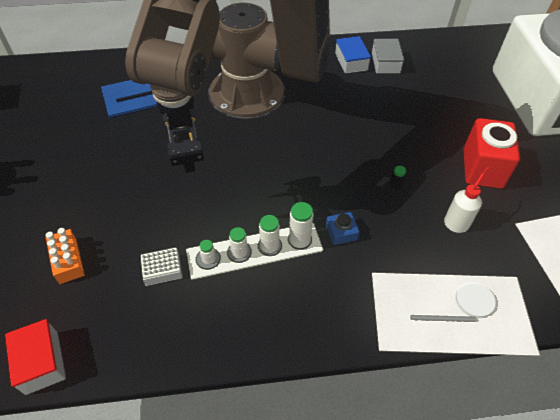

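View pics/g_side.png

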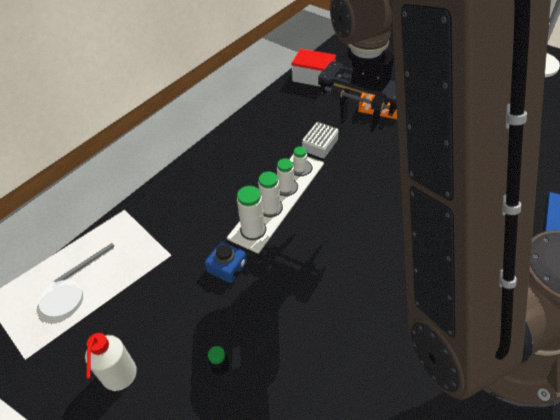

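All four bottles stand upright in order on the pads, each within about 2 mm of its pad centre, and the mixer is unmoved at (342,230). I'm handing in.

```bash
python3 -c "
from cell import job
print(job.job_done())"
```

```text
the job is handed in; nothing more can be done
None
```

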